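Seat the vial rack in the code reader's corner

ROBOT

A 6-joint arm with a two-finger parallel gripper is mounted at the origin on the work surface. World frame = base frame: x ahead of the robot, y to its left, z up, the work surface at z = 0. Lengths are in m, angles in rad, forces in N, time in s.
With the tool pointing down it reaches from about 0.35 to 0.975 m from the base axis. Payload 4.9 kg.
Tool frame: the origin (TCP) lies at the very end of the fingers, on their centre line; the grasp point (between the pads) lies 19 mm behind it; x points along the fingers, y is the direction in which the jaws open and shut, and the axes are right-handed (so a half turn about x gives the same grasp; the last joint's range is limited). The gripper opens to 85 mm and grips with 20 to 120 N. Pads are 22 mm wide; open, the fingers measure 114 mm over their backs; the gripper's body (76 mm by 85 mm) begins 54 mm behind the grasp point. The pads swing forward as they close: fully open they stand 13 mm farther back than shut.
Start: joints at [-1.309, 0.053, 1.613, -0, 1.476, -0.119], TCP at [0.232, -0.58, 0.231] pointing down, gripper open.
Joint ranges: [-3.01, 3.01], [-1.01, 2.22], [0.06, 2.58], [-1.02, 4.17], [0.09, 2.62], [-3.14, 3.14]. Speed limits (rad/s): [2.57, 2.57, 3.14, 3.14, 3.14, 3.14].

INTERFACE

Orientations are given as a unit quaternion [w, x, y, z].
In Python, from plant import manip gives the robot as it stands.
- The arm moves only by the tool play_rows, never from a script. Its argument "plan" is a list of rows, each a list of 5 numbers: the shift along the tool's x, y, z in mm, then the turn about the tool's x in rad, then the closure, from -1 (fully open) to 1 (shut). A call has 1 to 8 rows; each row is the pose to reach, as a shift and turn from the pose commanded when the call began, along the tool's axes at that moment; what a row does not reach only later rows make up. A row lasts 1/8 s, in which the tool goes at most 62.5 mm and 10.7 degrees, less where a joint would pass 70% of its speed; a pose out of reach is approached as far as the arm can. A call with a gripper value outside its range is refused whole. The fingers move at their own pace and stop on an object; the grip force is fixed at half the most. Time passes only in rows, so rows that repeat a pose let the fingers close. It gives the time, the measured TCP pose, the force and the opening at its end, in the units of the state.
- manip.state(): the state, without advancing time (a new reading comes with each control period).
- manip.grab_frame(name): name is "scene" or "top"; returns a dict with "img" (384x512x3 uint8, red, green, blue), "range_z" (384x512 float32, m along the optical axis (not along the pixel's ray), 0 where there is no reading), "fx", "fy", "cx", "cy" (pixels), "k1" (the pictures are not rectified: a ray, as slopes to the right and down, at radius r is drawn at 1 + k1 r^2 times it, then the intrinsics apply), "origin" and "rotation" of the camera in the world. Camera axes: x right, y up, looking along -z (the intrinsics and any distortion apply to the point x, -y, -z); pixel columns grow to the right and rows downward; lengths in m; the calibration is good to about 2 mm. A picture is of the moment at which its call begins.
- manip.job_done(): hands the job in, once; it reports no verdict.
The state is a dict: "time": time; "joint_pos": joint angles; "joint_vel": joint speeds; "joint_efforts": joint torques, N m; "tool_pos": TCP position; "tool_rot": TCP orientation; "contact_force": force on the tool from outside, world axes, zero at the start; "ft_torque": the same for the moment, N m; "gripper_width": opening from 0.0 (shut) to 1.0 (fully open).
Only numpy, scipy, OpenCV 4.12 (cv2) and the standard library are available. Lean on these libraries where they do the work, as an engineer would, in place of code of your own. Each camera call takes 0.05 s, during which the arm holds its last target. There are 200 camera calls.

TASK

Get the rack of vials read: first clear the reader's flat deck by laying the stray vial in the slatted basket and the flat marker pen in the long pen tray (set them in, do not drop them from a height). Then bring the aluminium vial rack over, keeping it upright, set it flat on the deck with its long side along the far fence, push it fully home into the corner so it is flush against both the far fence and the side fence, and finish while still holding it pressed against both; do not disturb the other things on the bench.

Things in the scene. Friction and masses are not known exactly. Their poses are not given: they have to be found in the camera images.
- reader: Rack code reader: light grey fixed machine 170 (x) by 190 (y) by 75 mm high, with a flat, slippery, mid-grey level deck on top (75 mm above the bench) and a dark glossy scan window flush in the deck near the corner. Origin: centre of its underside. z is up; its -x side (display) is towards the robot. It stands at any yaw within about 0.25 rad.
- corner (a point): The point on the reader's deck surface (75 mm above the bench) where the inner faces of the two fences meet, at reader x = +62, y = +72 mm; axes as the reader's. The deck inside the fences lies towards -x and -y from here. The seated rack's origin is 27 mm in -x and 36 mm in -y from this point.
- far_fence: Slippery white acetal locating fence screwed on the deck along its far (+x) side, fixed: 6 thick (x), 111 long (y), 10 mm high above the deck. Its inner face, towards -x, is at reader x = +62 mm. It spans reader y = -45 to +66 mm. Origin: centre of its underside, on the deck; axes as the reader's.
- side_fence: Slippery white acetal locating fence on the deck along its left (+y) side, fixed: 74 long (x), 6 thick (y), 10 mm high above the deck. Its inner face is at reader y = +72 mm; it spans reader x = -18 to +56 mm. Origin: centre of its underside, on the deck; axes as the reader's. Fingers kept 15 mm or more above the deck pass over both fences.
- rack: The vial rack: aluminium block 54 (x) by 72 (y, its long side) by 42 mm high, on the bench right of the reader at the start, 0.25 to 0.42 kg; ten vials fixed in it, their 16 mm caps standing 12 mm above the block's top (54 mm in all). Origin: centre of its underside; z up. The same turned half round. Grip it across the 54 mm, on the block's faces, in its upper half.
- vial: The stray screw-cap sample vial, whitish plastic, lying on the reader's deck: 16 mm diameter, 55 mm long along its x axis (cap at +x), 14 g. It can roll. Origin: at mid-length on its underside when set down (8 mm below its axis). There are 25 mm or more of free deck on both sides of it.
- marker: The stray dark flat-bodied marker pen, lying on the reader's deck near its front edge, roughly along reader y: 130 long (its x), 16 wide (its y), 12 mm thick (z), 22 g. Origin: centre of its underside.
- basket: Square-ish white slatted plastic basket for vials, fixed on the bench, open on top: 150 (x) by 130 (y) by 50 mm high, walls and floor 4 mm. Two other vials lie fixed in it along its +x wall, taking up x beyond +54 mm, up to 20 mm high. Origin: centre of its underside. It stands left (+y) or right (-y) of the reader, in exchange with the pen tray.
- pen_tray: Long low grey pen tray, fixed on the bench, open on top: 190 (x, long) by 90 (y) by 28 mm high, walls and floor 4 mm. A thin steel pen lies fixed in it along its +y wall (y beyond +32 mm, 12 mm high, in all 140 mm long). Origin: centre of its underside.
- tape_roll: Bystander, leave it: roll of paper tape, 60 mm diameter, 19 mm high, in front of the reader. Origin: centre of its underside.
- beaker: Bystander, leave it: small glass beaker, 52 mm diameter, 70 mm high. Origin: centre of its underside.
- white_bottle: Bystander, leave it: white plastic bottle, 62 mm diameter, 165 mm high, behind the reader. Origin: centre of its underside.
- amber_bottle: Bystander, leave it: amber glass bottle, 68 mm diameter, 140 mm high. Origin: centre of its underside.
- timer: Bystander, leave it: flat bench timer, 62 by 72 by 20 mm. Origin: centre of its underside.
- slide_box: Bystander, leave it: small carton of slides, 85 by 36 by 34 mm. Origin: centre of its underside.
- spatula: Bystander, leave it: flat steel lab spatula, 160 mm long (x), 14 mm wide, 4 mm thick, lying near the robot's base. Origin: its middle, underside.

How it is judged:
By the outcome, as a careful person would: the job done as asked, in the order asked, and still so for the second after the job is handed in, while the arm keeps its last pose, push and grip.
It also fails if it takes over 70 s, if anything falls off the work surface, if the arm or the gripper's body presses on something with over 40 N, if the wrist force passes 120 N, or if a joint passes its speed limit or range.

## Working session

There is one attempt and no reset: what is moved stays moved. The work goes in short steps, Python scripts to look and compute and a tool call to move; the robot and the scene stay as the last step left them, time stands still between calls to the robot, and variables do not carry over. Pictures are saved under pics/ and viewed, about 8 in all and at most 12, crops included, and the job is handed in when it is done.

Besides the shell and the picture viewer there is one more tool, called after "Call:" as a command line: name --pt "numbers of a row" for each row, then --argument value for the rest. play_rows: Moves the arm, as the interface text tells. Its arguments: {"type":"object","properties":{"plan":{"type":"array"}},"required":["plan"]}

```bash
ls; mkdir -p pics; cat > h.py <<'E'
import numpy as np, cv2
from plant import manip
def cam(n):
    f=manip.grab_frame(n); f['R']=np.array(f['rotation']).reshape(3,3) if np.size(f['rotation'])==9 else None
    f['o']=np.array(f['origin']); return f
def rays(f,uv):
    K=np.array([[f['fx'],0,f['cx']],[0,f['fy'],f['cy']],[0,0,1.]])
    p=cv2.undistortPoints(np.array(uv,float).reshape(-1,1,2),K,np.array([f['k1'],0,0,0.]))[:,0]
    return np.c_[p[:,0],-p[:,1],-np.ones(len(p))]@f['R'].T
def onplane(f,uv,z):
    d=rays(f,uv); return f['o']+d*((z-f['o'][2])/d[:,2])[:,None]
def cloud(f):
    h,w=f['range_z'].shape; v,u=np.mgrid[:h,:w]
    P=f['o']+rays(f,np.c_[u.ravel(),v.ravel()])*f['range_z'].reshape(-1,1)
    P[f['range_z'].ravel()==0]=np.nan
    return P.reshape(h,w,3)
E
python3 - <<'E'
from h import *
for n in("scene","top"):
    f=cam(n); print(n,f['fx'],f['fy'],f['cx'],f['cy'],f['k1'],f['origin'],f['rotation'])
    cv2.imwrite(f'pics/{n}0.png',cv2.resize(f['img'][:,:,::-1],(800,600),interpolation=cv2.INTER_CUBIC))
    np.savez(f'{n}0.npz',**{k:v for k,v in f.items() if v is not None})
print(manip.state())
E
```

```text
pics
scene 416.632742280661 416.632742280661 254.48831671063726 196.31924374265967 -0.14390515088059716 [ 1.1556925  -0.46338978  0.97722551] [0.84044042 0.30324265 0.14332004 0.42563266]
top 433.9103602794524 433.9103602794524 261.00731541751026 198.45951946860143 -0.00396699401505038 [ 0.54024325 -0.00470007  1.17056726] [-0.70468763 -0.00868381  0.02160589  0.70913548]
{'time': 0.1, 'joint_pos': array([-1.30898366e+00,  5.33130551e-02,  1.61416365e+00,  9.12048361e-06,
        1.47603314e+00, -1.18989833e-01]), 'joint_vel': array([-9.98596832e-04,  1.75024607e-05, -3.38885979e-03,  3.36560782e-04,
        1.46338700e-03, -1.16743601e-04]), 'joint_efforts': array([-2.10815833e-04, -3.94904995e+01, -3.71362674e+01, -1.28761831e-04,
        3.93098817e-03, -1.12966617e-06]), 'tool_pos': array([ 0.23214965, -0.57966588,  0.23016805]), 'tool_rot': array([-0.13314532, -0.69428279, -0.13449798,  0.69437311]), 'contact_force': array([-0.14262143, -0.154672  ,  0.64492079]), 'ft_torque': array([ 9.18756459e-03, -1.31304538e-02, -6.89650484e-05]), 'gripper_width': 1.0020465323193322}
```

```bash
python3 - <<'E'
s=open('h.py').read()
s=s.replace("f['R']=np.array(f['rotation']).reshape(3,3) if np.size(f['rotation'])==9 else None","f['R']=Rq(f['rotation'])")
s=s.replace("def cam(n)","from scipy.spatial.transform import Rotation as Rt\ndef Rq(q): return Rt.from_quat(np.roll(q,-1)).as_matrix()\ndef cam(n)")
open('h.py','w').write(s)
E
python3 - <<'E'
from h import *
for n in("scene","top"):
    f=dict(np.load(f'{n}0.npz')); f['R']=Rq(f['rotation']);P=cloud(f); print(n,P[180:200,250:270].reshape(-1,3).mean(0), np.nanpercentile(P[...,2],[1,20,50,90]))
    np.save(f'{n}P.npy',P)
print(Rq(manip.state()['tool_rot']).round(3))
E
```

```text
scene [nan nan nan] [-0.75551393 -0.00365418  0.00116336  0.09703958]
top [ 0.60983973 -0.02121837  0.0753886 ] [-7.56839707e-01 -2.92993101e-03  7.06151178e-04  7.53521109e-02]
[[-0.     0.372 -0.928]
 [ 0.002 -0.928 -0.372]
 [-1.    -0.002 -0.   ]]
```

View pics/top0.png

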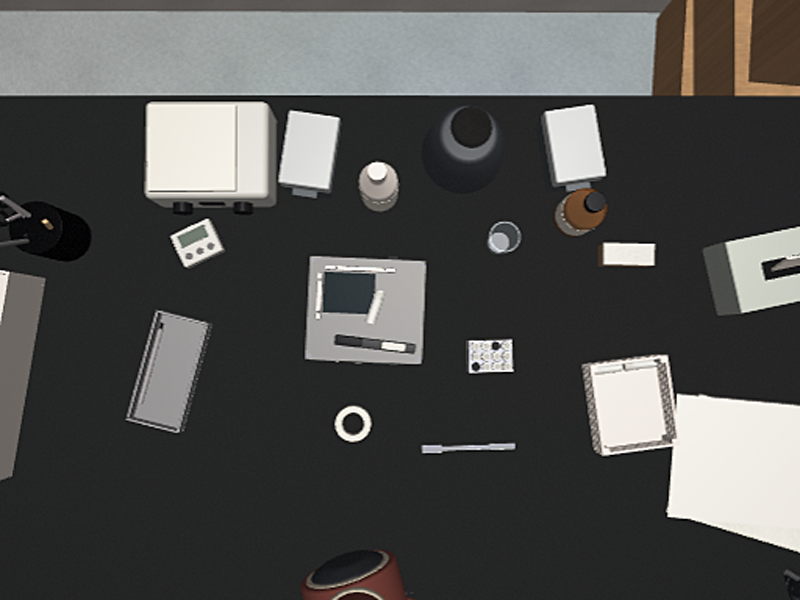

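View pics/scene0.png

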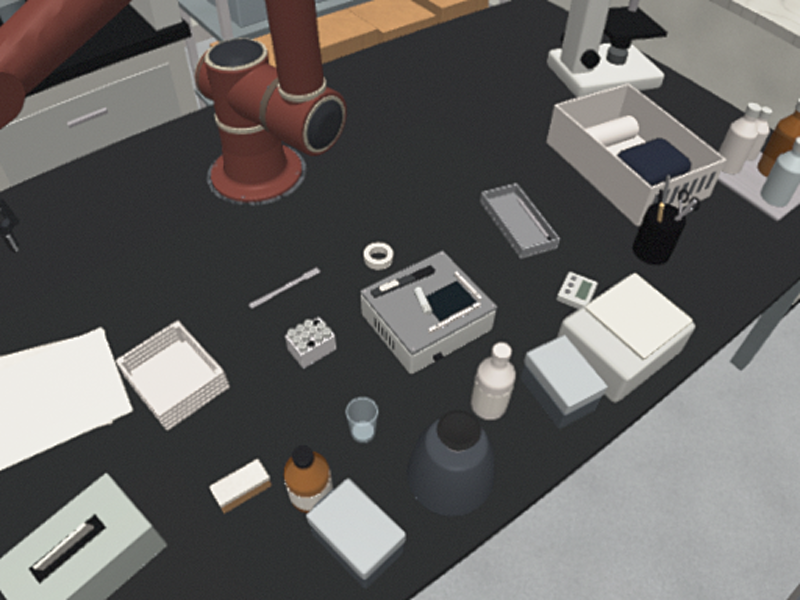

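```bash
cat > m.py <<'E'
from h import *
f=dict(np.load('top0.npz')); f['R']=Rq(f['rotation']);P=np.load('topP.npy');im=f['img'].astype(int)
s=512/800
def win(x0,x1,y0,y1):
    m=np.zeros((384,512),bool); m[int(y0*s):int(y1*s),int(x0*s):int(x1*s)]=1; return m
def rect(m,z,name,big=True):
    m=m.astype(np.uint8)
    if big:
        n,l,st,_=cv2.connectedComponentsWithStats(m); m=(l==1+st[1:,4].argmax()).astype(np.uint8)
    v,u=np.nonzero(m); Q=onplane(f,np.c_[u,v],z)[:,:2]*1000
    c,wh,a=cv2.minAreaRect(Q.astype(np.float32)); print(name,len(u),'c',np.round(c,1),'wh(+~2.5px)',np.round(wh,1),'ang',round(a,2),'mean',Q.mean(0).round(1)); return Q
Z=P[...,2]; g=im.mean(2)
print('depth deck',np.nanmedian(Z[win(390,415,270,330)]))
w=win(295,440,245,375); rect(w&(Z>.068),.075,'reader')
wh=win(300,430,255,370)&(g>190)&(Z>.07)
n,l,st,ce=cv2.connectedComponentsWithStats(wh.astype(np.uint8))
for i in range(1,n):
    if st[i,4]>5: rect(l==i,.083,'white%d %s'%(i,st[i]))
rect(win(325,425,328,360)&(g<75)|(win(380,420,335,356)&(g>180)),.087,'marker')
rect(win(362,390,285,326)&(Z>.081),.083,'vialZ')
k=win(455,525,330,382); rect(k&(Z>.03),.05,'rackZ'); rect(k&(g>70),.045,'rackg')
rect(win(570,680,345,465)&(Z>.042),.05,'basket'); rect(win(115,220,300,440)&(Z>.02),.028,'tray')
rect(win(115,220,300,440)&(g>45),.02,'trayg')
for n_,b in dict(tape=(325,380,400,450),spat=(415,525,435,460),beaker=(480,530,215,260),timer=(165,230,215,270),white=(350,405,155,215)).items():
    q=win(*b)&(Z>.0035+0*Z); rect(q,0.02,n_); print(np.nanmax(Z[win(*b)]))
crop=f['img'][150:250,180:345,::-1]; cv2.imwrite('pics/crop.png',cv2.resize(crop,None,fx=4.8,fy=4.8,interpolation=cv2.INTER_CUBIC))
E
python3 m.py
```

```text
depth deck 0.07533199466662077
reader 4841 c [588.5  43.1] wh(+~2.5px) [186.7 167.3] ang 87.22 mean [588.8  43.4]
white1 [220 165   7   1   7] 7 c [671.5  70.2] wh(+~2.5px) [15.1  0. ] ang 89.74 mean [671.5  70.2]
white3 [242 166   6   1   6] 6 c [668.8  16.2] wh(+~2.5px) [12.6  0. ] ang 89.74 mean [668.8  16.2]
white5 [258 167  11   1  11] 11 c [666.  -30.3] wh(+~2.5px) [25.2  0. ] ang 89.74 mean [666.  -30.3]
white7 [208 170  45   4  98] 98 c [655.   52.7] wh(+~2.5px) [110.7   5.6] ang 87.23 mean [655.   53.2]
white8 [203 175   3   3   9] 9 c [644.1 117.9] wh(+~2.5px) [5.  5.1] ang 89.94 mean [644.1 117.9]
white10 [202 180   4  19  57] 57 c [611.4 119.2] wh(+~2.5px) [ 7.5 45.2] ang 89.93 mean [611.8 118.9]
white12 [235 186  11  21  94] 94 c [593.5  28.4] wh(+~2.5px) [10.9 55.4] ang 72.42 mean [593.7  28.4]
white13 [202 200   3   4  11] 11 c [580.  120.5] wh(+~2.5px) [5.  7.5] ang 89.94 mean [579.7 120.7]
white15 [244 219  15   6  63] 63 c [5.3e+02 3.0e-01] wh(+~2.5px) [35.1 10.8] ang 82.49 mean [ 5.299e+02 -3.000e-01]
marker 252 c [532.6  30.2] wh(+~2.5px) [125.6  21. ] ang 84.43 m
[... 305 characters left out ...]
0.8 132.7] ang 7.06 mean [ 426.7 -399.3]
tray 463 c [489.8 375.6] wh(+~2.5px) [ 92.9 190.2] ang 75.13 mean [487.3 377.8]
trayg 2770 c [489.8 377.2] wh(+~2.5px) [100.3 193.9] ang 75.13 mean [489.1 377.5]
tape 284 c [399.7  66.7] wh(+~2.5px) [61.  64.4] ang 80.23 mean [399.5  67.7]
0.02609872676453273
spat 85 c [ 357.5 -157.5] wh(+~2.5px) [13.2 87.2] ang 1.55 mean [ 358.2 -157.2]
0.010315488450022503
beaker 316 c [ 710.8 -189.3] wh(+~2.5px) [50.8 61.2] ang 57.07 mean [ 713.  -189.5]
0.075237094452969
timer 682 c [706.6 332.4] wh(+~2.5px) [71.9 76.6] ang 25.01 mean [706.  330.5]
0.0286357816232663
white 656 c [803.5  22.5] wh(+~2.5px) [73.5 83.6] ang 67.84 mean [802.5  22.3]
0.17051721832676558
```

View pics/crop.png

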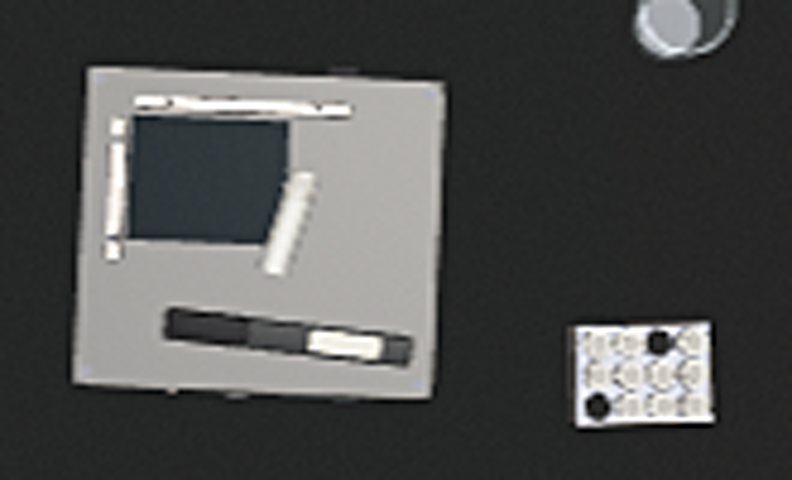

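```bash
cat > mv.py <<'E'
import sys
from h import *
# usage: mv.py x y z(mm) jawangle(deg)
st=manip.state(); R=Rq(st['tool_rot']); p=np.array(st['tool_pos'])*1000
print('t',round(st['time'],2),'pos',p.round(1),'jaw',np.degrees(np.arctan2(R[1,1],R[0,1])).round(2),'F',st['contact_force'].round(1),'M',st['ft_torque'].round(2),'w',round(st['gripper_width']*85,1),'down',R[:,0].round(3))
a=[float(v) for v in sys.argv[1:]]
if a:
    th=np.arctan2(R[1,1],R[0,1])-np.radians(a[3])
    print('shift',(R.T@(np.array(a[:3])-p)).round(1),'turn',round((th+np.pi)%(2*np.pi)-np.pi,3))
E
python3 mv.py 593.5 27.5 150 -107.6
python3 - <<'E'
exec(open('m.py').read().split("print('depth")[0])
# basket interior heights in local frame
for nm,c,a in(('basket',(430,-397),7.06),('tray',(490,376),-14.9)):
    a=np.radians(a);d=P[...,:2]*1000-c; X=d[...,0]*np.cos(a)+d[...,1]*np.sin(a);Y=-d[...,0]*np.sin(a)+d[...,1]*np.cos(a)
    ax,lim,oth,ol=(X,64,Y,40) if nm=='basket' else (Y,36,X,60)
    for lo in np.arange(-lim,lim,8): 
        q=(ax>lo)&(ax<lo+8)&(abs(oth)<ol); print(nm,lo,np.nanpercentile(Z[q],[20,50,90]).round(3))
E
```

```text
t 0.1 pos [ 232.1 -579.7  230.2] jaw -68.18 F [-0.1 -0.2  0.6] M [ 0.01 -0.01 -0.  ] w 85.2 down [-0.     0.002 -1.   ]
shift [  81.1 -429.2 -561.1] turn 0.688
basket -64 [0.003 0.004 0.007]
basket -56 [0.003 0.005 0.008]
basket -48 [0.003 0.005 0.007]
basket -40 [0.002 0.004 0.007]
basket -32 [0.002 0.004 0.006]
basket -24 [0.002 0.004 0.007]
basket -16 [0.003 0.005 0.007]
basket -8 [0.003 0.005 0.008]
basket 0 [0.003 0.004 0.007]
basket 8 [0.002 0.004 0.007]
basket 16 [0.002 0.004 0.008]
basket 24 [0.002 0.005 0.007]
basket 32 [0.002 0.004 0.007]
basket 40 [0.002 0.004 0.007]
basket 48 [0.003 0.006 0.016]
basket 56 [0.017 0.02  0.022]
tray -36 [0.003 0.005 0.008]
tray -28 [0.003 0.005 0.007]
tray -20 [0.003 0.005 0.007]
tray -12 [0.002 0.004 0.008]
tray -4 [0.003 0.005 0.007]
tray 4 [0.003 0.005 0.008]
tray 12 [0.003 0.005 0.008]
tray 20 [0.003 0.005 0.008]
tray 28 [0.003 0.006 0.013]
```

Call:
play_rows --pt "10 -38 -49 0.1 -0.2" --pt "20 -76 -98 0.2 -0.2" --pt "30 -114 -147 0.3 -0.2" --pt "40 -152 -196 0.4 -0.2" --pt "40 -190 -245 0.5 -0.2" --pt "40 -228 -294 0.6 -0.2" --pt "40 -266 -343 0.688 -0.2" --pt "40 -304 -392 0.688 -0.2"

```text
time: 1.1
tool_pos: [0.4837, -0.1503, 0.1911]
tool_rot: [-0.108, 0.699, -0.108, -0.699]
contact_force: [1.1, -0.4, 0.6]
gripper_width: 0.595
```

```bash
python3 mv.py 593.5 27.5 140 -107.6
```

```text
t 1.1 pos [ 483.7 -150.3  191.1] jaw -107.63 F [ 1.1 -0.4  0.6] M [-0.02 -0.    0.02] w 50.6 down [-0. -0. -1.]
shift [  51.  -202.7  -50.8] turn -0.001
```

Call:
play_rows --pt "13 -58 -15 0 -0.2" --pt "26 -110 -28 0 -0.2" --pt "40 -160 -40 0 -0.2" --pt "51 -202.7 -50.8 0 -0.2" --pt "80 -202.7 -50.8 0 -0.2" --pt "105 -202.7 -50.8 0 -0.2" --pt "112.5 -202.7 -50.8 0 -0.2" --pt "112.5 -202.7 -50.8 0 -0.2"

```text
time: 2.1
tool_pos: [0.5925, 0.0255, 0.0784]
tool_rot: [0.108, -0.698, 0.108, 0.699]
contact_force: [0.8, 0.0, 0.5]
gripper_width: 0.598
```

```bash
python3 mv.py 593.5 27.5 78 -107.6; python3 - <<'E'
from h import *
f=cam('scene'); cv2.imwrite('pics/s1.png',cv2.resize(f['img'][140:250,210:340,::-1],None,fx=5,fy=5,interpolation=cv2.INTER_CUBIC))
E
```

```text
t 2.1 pos [592.5  25.5  78.4] jaw -107.61 F [0.8 0.  0.5] M [ 0.05 -0.05  0.04] w 50.8 down [-0.001  0.    -1.   ]
shift [ 0.4 -2.2 -0.3] turn -0.0
```

View pics/s1.png

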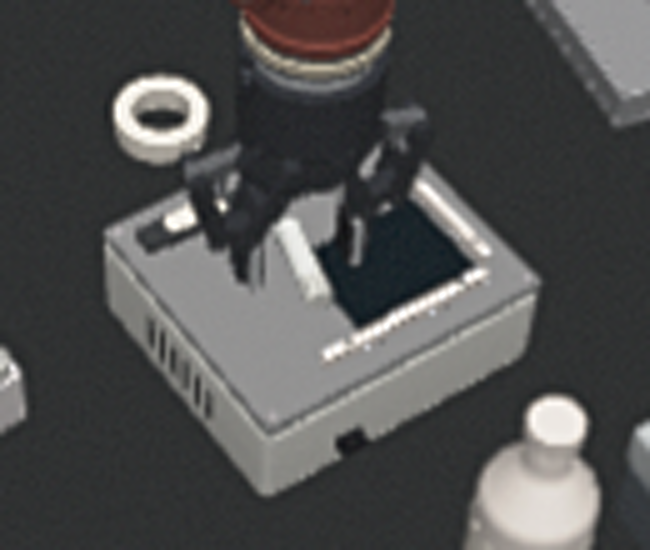

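The fingers (tips near px 250,280 and 355,260) straddle the vial (305,260) with nothing in the way. I'm closing on it.

Call:
play_rows --pt "0.4 -2 0 0 0.2" --pt "0.4 -2 0 0 0.4" --pt "0.4 -2 0 0 1" --pt "0.4 -2 0 0 1" --pt "0.4 -2 0 0 1" --pt "0.4 -2 0 0 1" --pt "-8 -2 0 0 1" --pt "-30 -2 0 0 1"

```text
time: 3.15
tool_pos: [0.5919, 0.0276, 0.1072]
tool_rot: [0.108, -0.697, 0.108, 0.7]
contact_force: [0.7, -0.2, -0.7]
gripper_width: 0.157
```

```bash
python3 mv.py 420 -398 150 -107.6
```

```text
t 3.15 pos [591.9  27.6 107.2] jaw -107.6 F [ 0.7 -0.2 -0.7] M [-0.03  0.02  0.01] w 13.3 down [-0.004  0.    -1.   ]
shift [-42.2 457.7  35.3] turn -0.0
```

Call:
play_rows --pt "-30 20 0 0 1" --pt "-45 65 5 0 1" --pt "-45 125 10 0 1" --pt "-45 185 14 0 1" --pt "-45 245 19 0 1" --pt "-45 305 24 0 1" --pt "-45 365 29 0 1" --pt "-43 415 33 0 1"

```text
time: 4.15
tool_pos: [0.4353, -0.36, 0.1518]
tool_rot: [-0.109, 0.699, -0.109, -0.699]
contact_force: [0.4, -0.7, -0.3]
gripper_width: 0.156
```

```bash
python3 mv.py 420 -398 8 -107.6
```

```text
t 4.15 pos [ 435.3 -360.   151.8] jaw -107.66 F [ 0.4 -0.7 -0.3] M [-0.05 -0.03 -0.01] w 13.3 down [ 0. -0. -1.]
shift [143.8  40.9   3. ] turn -0.001
```

Call:
play_rows --pt "0 36 3 0 1" --pt "10 40.9 3 0 1" --pt "50 40.9 3 0 1" --pt "90 40.9 3 0 1" --pt "120 40.9 3 0 1" --pt "134 40.9 3 0 1" --pt "140 40.9 3 0 1" --pt "142 40.9 3 0 1"

```text
time: 5.15
tool_pos: [0.422, -0.3965, 0.0106]
tool_rot: [-0.108, 0.699, -0.108, -0.698]
contact_force: [1.0, 0.4, 0.8]
gripper_width: 0.156
```

```bash
python3 mv.py 420 -398 8 -107.6
```

```text
t 5.15 pos [ 422.  -396.5   10.6] jaw -107.58 F [1.  0.4 0.8] M [-0.01 -0.03 -0.04] w 13.2 down [ 0.001 -0.001 -1.   ]
shift [2.6 2.  1.5] turn 0.0
```

Call:
play_rows --pt "2 0 0 0 1" --pt "2.6 0 0 0 1" --pt "2.6 0 0 0 0.5" --pt "2.6 0 0 0 0.3" --pt "2.6 0 0 0 0.3" --pt "-20 0 0 0 0.3" --pt "-75 0 0 0 0.3" --pt "-135 0 0 0 0.3"

```text
time: 6.15
tool_pos: [0.4207, -0.3955, 0.1451]
tool_rot: [0.109, -0.698, 0.108, 0.699]
contact_force: [0.6, -0.4, 0.5]
gripper_width: 0.351
```

```bash
python3 mv.py 532.6 30.2 150 -5.6; python3 - <<'E'
from h import *
f=cam('scene'); cv2.imwrite('pics/s2.png',cv2.resize(f['img'][190:280,60:190,::-1],None,fx=5,fy=5,interpolation=cv2.INTER_CUBIC))
E
```

```text
t 6.15 pos [ 420.7 -395.5  145.1] jaw -107.61 F [ 0.6 -0.4  0.5] M [-0.01  0.04  0.04] w 29.9 down [-0.002  0.002 -1.   ]
shift [  -4.2 -439.6   22.1] turn -1.78
```

View pics/s2.png

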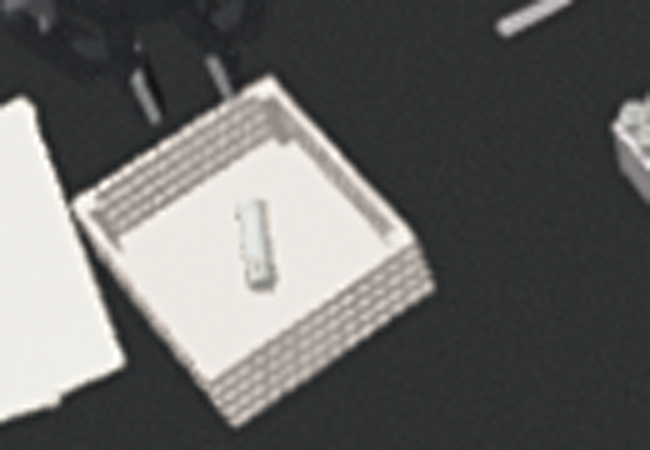

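The vial lies in the middle of the basket at px (255,245). Next is the marker.

Call:
play_rows --pt "-5 -50 2 -0.18 0" --pt "-5 -105 5 -0.36 0" --pt "-5 -160 8 -0.54 0" --pt "-5 -215 11 -0.72 0" --pt "-5 -270 14 -0.9 0" --pt "-5 -325 17 -1.08 0" --pt "-5 -380 20 -1.26 0" --pt "-5 -435 22 -1.44 0"

```text
time: 7.2
tool_pos: [0.5322, 0.0269, 0.1498]
tool_rot: [0.381, 0.596, 0.381, -0.595]
contact_force: [0.5, -0.6, 0.2]
gripper_width: 0.502
```

```bash
python3 mv.py 532.6 30.2 78 -5.6
```

```text
t 7.2 pos [532.2  26.9 149.8] jaw -24.75 F [ 0.5 -0.6  0.2] M [ 0.04  0.02 -0.1 ] w 42.7 down [ 0.001 -0.    -1.   ]
shift [71.8 -1.  -3.2] turn -0.334
```

Call:
play_rows --pt "5 -1 -3.2 -0.17 0" --pt "10 -1 -3.2 -0.334 0" --pt "30 -1 -3.2 -0.334 0" --pt "60 -1 -3.2 -0.334 0" --pt "71.5 -1 -3.2 -0.334 0" --pt "71.5 -1 -3.2 -0.334 0.4" --pt "71.5 -1 -3.2 -0.334 1" --pt "71.5 -1 -3.2 -0.334 1"

```text
time: 8.2
tool_pos: [0.5333, 0.0283, 0.0796]
tool_rot: [0.474, 0.526, 0.473, -0.525]
contact_force: [-0.7, 0.1, -0.4]
gripper_width: 0.161
```

Call:
play_rows --pt "0 0 0 0 1" --pt "0 0 0 0 1" --pt "-8 0 0 0 1" --pt "-30 0 0 0 1" --pt "-60 0 0 0 1" --pt "-60 0 0 0 1"

```text
time: 8.95
tool_pos: [0.5346, 0.0282, 0.1418]
tool_rot: [0.475, 0.527, 0.472, -0.524]
contact_force: [0.3, 0.0, -0.1]
gripper_width: 0.158
```

```bash
python3 mv.py 489 371 150 75.1; python3 - <<'E'
from h import *
f=cam('scene'); cv2.imwrite('pics/s3.png',cv2.resize(f['img'][100:250,210:360,::-1],None,fx=4,fy=4,interpolation=cv2.INTER_CUBIC))
E
```

```text
t 8.95 pos [534.6  28.2 141.8] jaw -5.96 F [ 0.3  0.  -0.1] M [-0.04 -0.04  0.  ] w 13.4 down [ 0.007 -0.001 -1.   ]
shift [  -8.6  -80.9 -336.2] turn -1.415
```

View pics/s3.png

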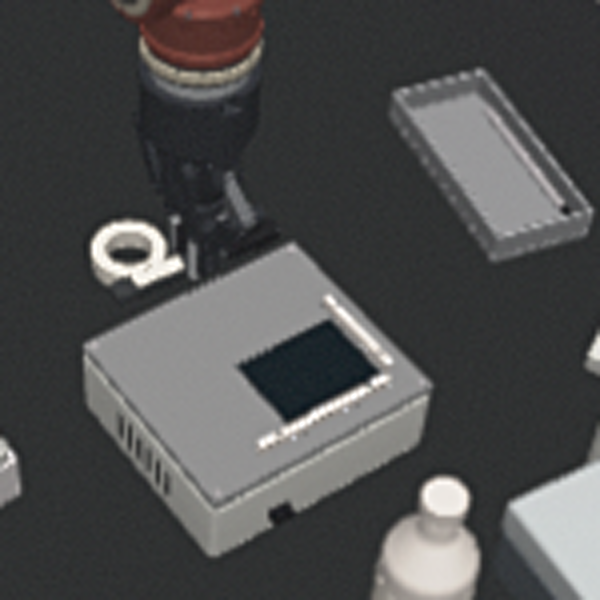

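The marker is held (pads near px 190,265) and the deck is clear. The tray is empty apart from its fixed pen.

Call:
play_rows --pt "-8 -10 -40 -0.18 1" --pt "-8 -22 -85 -0.36 1" --pt "-8 -34 -130 -0.54 1" --pt "-8 -44 -180 -0.72 1" --pt "-8 -56 -230 -0.9 1" --pt "-8 -68 -280 -1.08 1" --pt "-8 -80.9 -330 -1.26 1" --pt "-8 -80.9 -336 -1.415 1"

```text
time: 10.0
tool_pos: [0.4849, 0.3734, 0.1443]
tool_rot: [0.701, 0.088, 0.702, -0.089]
contact_force: [0.5, -0.5, -0.7]
gripper_width: 0.166
```

```bash
python3 mv.py 489 371 8 75.1
```

```text
t 10.0 pos [484.9 373.4 144.3] jaw 75.64 F [ 0.5 -0.5 -0.7] M [-0.01 -0.02  0.  ] w 14.1 down [-0.003 -0.001 -1.   ]
shift [136.3  -1.1   4.9] turn 0.009
```

Call:
play_rows --pt "20 0 2 0 1" --pt "60 -1 3 0 1" --pt "100 -1 3 0 1" --pt "120 -1 3 0 1" --pt "130 -1 3 0 1" --pt "134 -1 3 0 1" --pt "135 -1 3 0 1" --pt "135 -1 3 0 1"

```text
time: 11.0
tool_pos: [0.4903, 0.3698, 0.0126]
tool_rot: [0.702, 0.092, 0.701, -0.091]
contact_force: [-0.4, 1.0, -0.7]
gripper_width: 0.163
```

```bash
python3 mv.py 489 371 8 75.1
```

```text
t 11.0 pos [490.3 369.8  12.6] jaw 75.11 F [-0.4  1.  -0.7] M [-0.03 -0.01  0.  ] w 13.8 down [ 0.002  0.001 -1.   ]
shift [ 4.6  0.9 -1.6] turn 0.0
```

Call:
play_rows --pt "2 0 0 0 1" --pt "3.5 0 0 0 1" --pt "3.5 0 0 0 0.5" --pt "3.5 0 0 0 0.4" --pt "3.5 0 0 0 0.4" --pt "-15 0 0 0 0.4" --pt "-70 0 0 0 0.4" --pt "-130 0 0 0 0"

```text
time: 12.0
tool_pos: [0.489, 0.369, 0.1433]
tool_rot: [0.701, 0.091, 0.701, -0.092]
contact_force: [0.9, -0.2, 0.8]
gripper_width: 0.489
```

```bash
python3 mv.py 512.4 -160.6 150 1.5; cp m.py m2.py; python3 - <<'E'
from h import *
f=cam('top'); np.savez('top1.npz',**f); np.save('top1P.npy',cloud(f))
a=f['img'][180:290,70:180,::-1]; cv2.imwrite('pics/t1.png',cv2.resize(f['img'][140:300,60:360,::-1],None,fx=2.6,fy=2.6,interpolation=cv2.INTER_CUBIC))
E
```

```text
t 12.0 pos [489.  369.  143.3] jaw 75.11 F [ 0.9 -0.2  0.8] M [ 0.04 -0.01 -0.04] w 41.5 down [-0.001 -0.    -1.   ]
shift [  -6.6 -505.8  158.6] turn 1.285
```

View pics/t1.png

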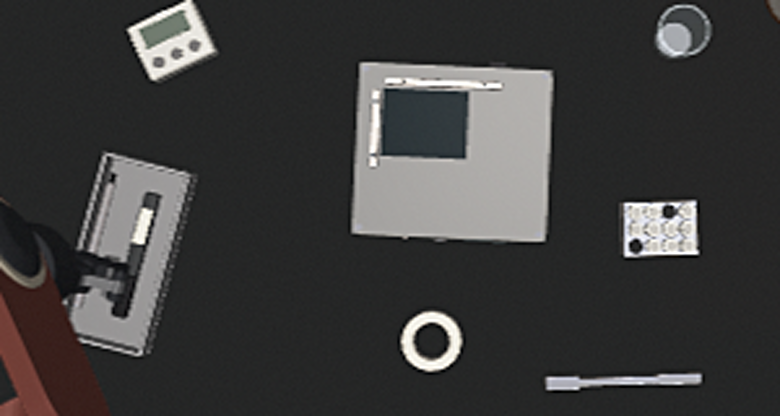

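```bash
python3 - <<'E'
from h import *
f=dict(np.load('top1.npz')); g=cv2.GaussianBlur(f['img'],(3,3),0).mean(2).astype(np.float32)
def edges(x0,x1,y0,y1,z,th,nm):
    S=8; a=cv2.resize(g[y0:y1,x0:x1],None,fx=S,fy=S,interpolation=cv2.INTER_CUBIC)
    m=cv2.morphologyEx((a>th).astype(np.uint8),cv2.MORPH_CLOSE,np.ones((41,41)))
    c=max(cv2.findContours(m,0,1)[0],key=cv2.contourArea)[:,0]
    W=onplane(f,(c+.5)/S-.5+[x0,y0],z)[:,:2]*1000
    cc,wh,an=cv2.minAreaRect(W.astype(np.float32)); print(nm,cc,wh,an)
    for _ in range(1):
        t=np.radians(an); u=np.array([np.cos(t),np.sin(t)]); v=np.array([-u[1],u[0]])
        d=W-cc; A=d@u;B=d@v; mids=[]
        for s,n,q,p,h,l in((1,'u+',A,B,wh[0]/2,wh[1]/2),(-1,'u-',A,B,wh[0]/2,wh[1]/2),(1,'v+',B,A,wh[1]/2,wh[0]/2),(-1,'v-',B,A,wh[1]/2,wh[0]/2)):
            k=(abs(s*q-h)<5)&(abs(p)<l-8); vx,vy,px,py=cv2.fitLine(W[k].astype(np.float32),cv2.DIST_HUBER,0,.01,.01).ravel()
            print('  ',n,'angle mod 90',round((np.degrees(np.arctan2(vy,vx))+45)%90-45,2),'pt',round(float(px),1),round(float(py),1))
edges(185,285,155,245,.075,90,'deck')
edges(290,340,208,248,.042,70,'rack')
E
```

```text
deck (588.3385009765625, 44.05608367919922) (189.65504455566406, 171.1255645751953) 87.2659683227539
   u+ angle mod 90 -2.83 pt 590.3 138.5
   u- angle mod 90 -2.85 pt 583.8 -50.1
   v+ angle mod 90 -2.92 pt 504.4 41.9
   v- angle mod 90 -2.83 pt 673.3 49.0
rack (512.379150390625, -161.13502502441406) (57.49053192138672, 78.20451354980469) 1.752493977546692
   u+ angle mod 90 1.07 pt 540.4 -160.1
   u- angle mod 90 1.99 pt 484.2 -162.0
   v+ angle mod 90 0.17 pt 513.0 -122.9
   v- angle mod 90 1.28 pt 511.4 -199.6
```

Call:
play_rows --pt "-8 -60 18 0.16 -0.3" --pt "-8 -120 37 0.32 -0.6" --pt "-8 -180 56 0.48 -1" --pt "-8 -240 75 0.64 -1" --pt "-8 -300 94 0.8 -1" --pt "-8 -360 112 0.96 -1" --pt "-8 -418 131 1.12 -1" --pt "-8 -470 148 1.285 -1"

```text
time: 13.05
tool_pos: [0.512, -0.1254, 0.151]
tool_rot: [0.506, 0.495, 0.504, -0.495]
contact_force: [0.8, 0.4, 0.9]
gripper_width: 1.001
```

```bash
python3 mv.py 512.4 -160.6 80 1.5
```

```text
t 13.05 pos [ 512.  -125.4  151. ] jaw 1.14 F [0.8 0.4 0.9] M [0.02 0.   0.05] w 85.1 down [ 0.003 -0.001 -1.   ]
shift [71.  -0.5 35.1] turn -0.006
```

Call:
play_rows --pt "0 -0.5 20 0 -1" --pt "10 0 35.3 0 -1" --pt "40 0 35.3 0 -1" --pt "80 0 35.3 0 -1" --pt "110 0 35.3 0 -1" --pt "125 0 35.3 0 -1" --pt "132 0 35.3 0 -1" --pt "132 0 35.3 0 -1"

```text
time: 14.05
tool_pos: [0.5131, -0.1582, 0.0177]
tool_rot: [0.507, 0.493, 0.506, -0.493]
contact_force: [0.4, 0.1, 0.1]
gripper_width: 1.002
```

```bash
python3 mv.py 512.4 -160.8 18.5 1.4
```

```text
t 14.05 pos [ 513.1 -158.2   17.7] jaw 1.53 F [0.4 0.1 0.1] M [ 0.01 -0.    0.02] w 85.1 down [ 0.001 -0.    -1.   ]
shift [-0.8 -0.8  2.6] turn 0.002
```

Call:
play_rows --pt "-0.5 -0.6 2.4 0 -0.6" --pt "-0.5 -0.6 2.4 0 0" --pt "-0.5 -0.6 2.4 0 0.6" --pt "-0.5 -0.6 2.4 0 1" --pt "-0.5 -0.6 2.4 0 1" --pt "-0.5 -0.6 2.4 0 1" --pt "-0.5 -0.6 2.4 0 1" --pt "-0.5 -0.6 2.4 0 1"

```text
time: 15.05
tool_pos: [0.5132, -0.1614, 0.0194]
tool_rot: [0.507, 0.494, 0.506, -0.493]
contact_force: [-1.3, -1.0, 6.5]
gripper_width: 0.617
```

```bash
python3 mv.py 512.4 -160.8 18 1.5
```

```text
t 15.05 pos [ 513.2 -161.4   19.4] jaw 1.48 F [-1.3 -1.   6.5] M [-0.03  0.25 -0.05] w 52.5 down [ 0.002 -0.001 -1.   ]
shift [ 1.4 -0.8 -0.7] turn -0.0
```

Call:
play_rows --pt "-3 0 0 0 1" --pt "-10 0 0 0 1" --pt "-25 0 0 0 1" --pt "-50 0 0 0 1" --pt "-80 0 0 0 1" --pt "-110 0 0 0 1" --pt "-130 0 0 0 1" --pt "-130 0 0 0 1"

```text
time: 16.05
tool_pos: [0.5133, -0.1613, 0.1501]
tool_rot: [0.508, 0.494, 0.505, -0.493]
contact_force: [0.4, 0.3, -4.4]
gripper_width: 0.617
```

```bash
python3 mv.py 613 66 150 -2.85; python3 - <<'E'
from h import *
f=cam('scene'); cv2.imwrite('pics/s4.png',cv2.resize(f['img'][130:250,140:300,::-1],None,fx=4.5,fy=4.5,interpolation=cv2.INTER_CUBIC))
E
```

```text
t 16.05 pos [ 513.3 -161.3  150.1] jaw 1.49 F [ 0.4  0.3 -4.4] M [ 0.01 -0.05 -0.03] w 52.5 down [ 0.004 -0.002 -1.   ]
shift [ 1.000e-01  1.056e+02 -2.246e+02] turn 0.076
```

View pics/s4.png

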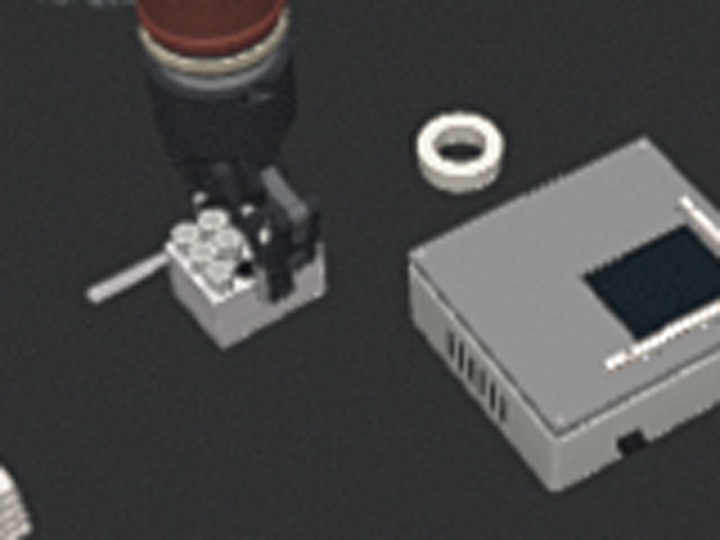

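The rack hangs upright, gripped mid-length on its block (px 275,275). Carrying it over.

Call:
play_rows --pt "0 8 -20 0 1" --pt "0 25 -55 0.02 1" --pt "0 45 -95 0.04 1" --pt "0 62 -135 0.06 1" --pt "0 80 -170 0.076 1" --pt "0 96 -203 0.076 1" --pt "0 103 -219 0.076 1" --pt "0 105.6 -224.6 0.076 1"

```text
time: 17.1
tool_pos: [0.6111, 0.067, 0.1462]
tool_rot: [-0.487, -0.511, -0.488, 0.513]
contact_force: [0.3, 0.1, -3.6]
gripper_width: 0.62
```

```bash
python3 mv.py 613 66 94.5 -2.85
```

```text
t 17.1 pos [611.1  67.  146.2] jaw -2.81 F [ 0.3  0.1 -3.6] M [-0.06 -0.01  0.04] w 52.7 down [-0.003 -0.    -1.   ]
shift [51.7  2.1  0.9] turn 0.001
```

Call:
play_rows --pt "10 0 0 0 1" --pt "25 0 0 0 1" --pt "36 0 0 0 1" --pt "42 0 0 0 1" --pt "46 0 0 0 1" --pt "48 0 0 0 1" --pt "48 0 0 0 1"

```text
time: 17.98
tool_pos: [0.612, 0.0666, 0.1001]
tool_rot: [0.487, 0.512, 0.487, -0.512]
contact_force: [-0.1, 0.4, -4.4]
gripper_width: 0.62
```

```bash
python3 mv.py 613 66 94.5 -2.85
```

```text
t 17.98 pos [612.   66.6 100.1] jaw -2.86 F [-0.1  0.4 -4.4] M [ 0.05 -0.    0.02] w 52.7 down [ 0. -0. -1.]
shift [5.6 1.  0.5] turn -0.0
```

Call:
play_rows --pt "1.5 0 0 0 1" --pt "3 0 0 0 1" --pt "4 0 0 0 1" --pt "4.5 0 0 0 1"

```text
time: 18.48
tool_pos: [0.6118, 0.0665, 0.0952]
tool_rot: [-0.487, -0.512, -0.487, 0.512]
contact_force: [0.3, 0.4, -4.2]
gripper_width: 0.617
```

```bash
python3 mv.py 613 66 94.5 -2.85
```

```text
t 18.48 pos [611.8  66.5  95.2] jaw -2.86 F [ 0.3  0.4 -4.2] M [ 0.01  0.01 -0.01] w 52.5 down [-0. -0. -1.]
shift [0.7 1.2 0.5] turn -0.0
```

Call:
play_rows --pt "0.7 0 0 0 1" --pt "0.7 0 0 0 1"

```text
time: 18.73
tool_pos: [0.6119, 0.0666, 0.0946]
tool_rot: [0.487, 0.512, 0.487, -0.512]
contact_force: [-0.1, -0.7, -3.2]
gripper_width: 0.619
```

Call:
play_rows --pt "0.7 0 0 0 1" --pt "0.7 0 0 0 1"

```text
time: 18.98
tool_pos: [0.6122, 0.0666, 0.0945]
tool_rot: [0.488, 0.513, 0.487, -0.512]
contact_force: [-0.7, 0.2, -2.2]
gripper_width: 0.616
```

Call:
play_rows --pt "0.7 0 0 0 1" --pt "0.7 0 0 0 1"

```text
time: 19.23
tool_pos: [0.6124, 0.0666, 0.0944]
tool_rot: [0.488, 0.513, 0.487, -0.512]
contact_force: [-3.5, 0.1, 4.5]
gripper_width: 0.612
```

Call:
play_rows --pt "0 2 -2 0 1" --pt "0 4 -4 0 1" --pt "0 6 -6 0 1" --pt "0 8 -8 0 1" --pt "0 9 -8.5 0 1" --pt "0 9 -8.5 0 1"

```text
time: 19.98
tool_pos: [0.6222, 0.0743, 0.0944]
tool_rot: [0.488, 0.513, 0.487, -0.512]
contact_force: [-2.6, -1.1, 4.7]
gripper_width: 0.615
```

```bash
python3 mv.py 625.3 77.9 94.5 -2.85
```

```text
t 19.98 pos [622.2  74.3  94.4] jaw -2.86 F [-2.6 -1.1  4.7] M [-0.18  0.41 -0.  ] w 52.3 down [ 0.002 -0.001 -1.   ]
shift [-0.1  2.9 -3.7] turn -0.0
```

Call:
play_rows --pt "0 1 0 0 1" --pt "0 2 0 0 1" --pt "0 2.5 0 0 1" --pt "0 2.5 0 0 1"

```text
time: 20.48
tool_pos: [0.6244, 0.0746, 0.0944]
tool_rot: [0.488, 0.513, 0.487, -0.512]
contact_force: [-3.3, -0.2, 6.0]
gripper_width: 0.617
```

Call:
play_rows --pt "0 0 -1 0 1" --pt "0 0 -2 0 1" --pt "0 0 -2.8 0 1" --pt "0 0 -2.8 0 1"

```text
time: 20.98
tool_pos: [0.6251, 0.0767, 0.0944]
tool_rot: [0.488, 0.513, 0.486, -0.512]
contact_force: [-0.6, -3.5, 4.7]
gripper_width: 0.615
```

```bash
python3 mv.py 625.3 77.9 94.5 -2.85
```

```text
t 20.98 pos [625.1  76.7  94.4] jaw -2.86 F [-0.6 -3.5  4.7] M [-0.44  0.25  0.12] w 52.3 down [ 0.003 -0.001 -1.   ]
shift [-0.1  0.1 -1.2] turn -0.0
```

Call:
play_rows --pt "0 1 0 0 1" --pt "0 1.5 0 0 1" --pt "0 1.5 0 0 1"

```text
time: 21.35
tool_pos: [0.6259, 0.077, 0.0944]
tool_rot: [0.488, 0.512, 0.487, -0.512]
contact_force: [-4.0, -1.5, 7.9]
gripper_width: 0.615
```

Call:
play_rows --pt "0 0 -1 0 1" --pt "0 0 -1.5 0 1" --pt "0 0 -1.5 0 1"

```text
time: 21.72
tool_pos: [0.626, 0.0776, 0.0944]
tool_rot: [-0.488, -0.512, -0.487, 0.513]
contact_force: [-3.8, -5.5, 6.6]
gripper_width: 0.616
```

Call:
play_rows --pt "0 1 0 0 1" --pt "0 1.5 0 0 1" --pt "0 1.5 0 0 1"

```text
time: 22.1
tool_pos: [0.6261, 0.0776, 0.0945]
tool_rot: [-0.487, -0.511, -0.488, 0.514]
contact_force: [-9.2, -4.4, 11.2]
gripper_width: 0.621
```

```bash
python3 mv.py 625.3 77.9 94.5 -2.85
```

```text
t 22.1 pos [626.1  77.6  94.5] jaw -2.85 F [-9.2 -4.4 11.2] M [-0.67  1.39  0.12] w 52.8 down [-0.003 -0.002 -1.   ]
shift [ 0.  -0.8 -0.3] turn -0.0
```

Call:
play_rows --pt "0 0 -1 0 1" --pt "0 0 -2 0 1" --pt "0 0 -2 0 1"

```text
time: 22.48
tool_pos: [0.6262, 0.0787, 0.0945]
tool_rot: [-0.488, -0.51, -0.487, 0.514]
contact_force: [-9.3, -7.8, 11.5]
gripper_width: 0.619
```

```bash
python3 mv.py 625.3 77.9 94.5 -2.85;  python3 - <<'E'
from h import *
f=cam('scene'); cv2.imwrite('pics/s5.png',cv2.resize(f['img'][140:245,210:330,::-1],None,fx=5.5,fy=5.5,interpolation=cv2.INTER_CUBIC))
f=cam('top'); np.savez('top2.npz',**f)
E
```

```text
t 22.48 pos [626.2  78.7  94.5] jaw -2.86 F [-9.3 -7.8 11.5] M [-1.1   1.49  0.04] w 52.6 down [-0.003 -0.004 -1.   ]
shift [ 0.  -0.9  0.8] turn -0.0
```

View pics/s5.png

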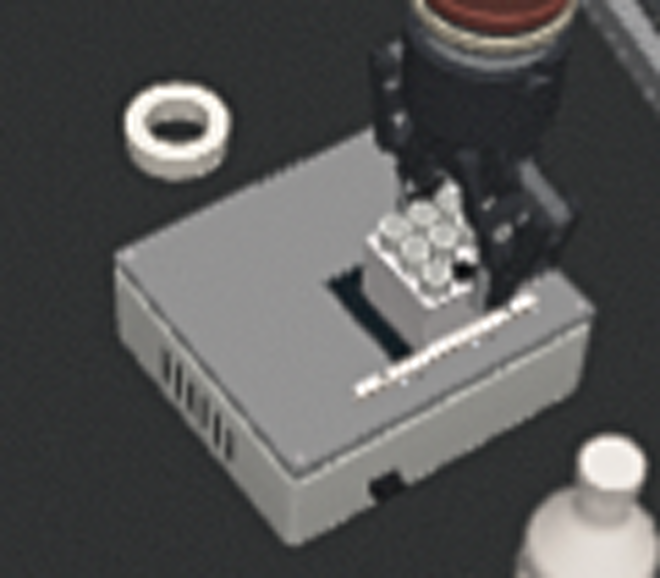

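Call:
play_rows --pt "0 0 -1 0 1" --pt "0 0 -2 0 1" --pt "0 0 -2 0 1" --pt "0 0 -2 0 1"

```text
time: 23.08
tool_pos: [0.6263, 0.0796, 0.0946]
tool_rot: [-0.488, -0.51, -0.487, 0.515]
contact_force: [-11.5, -10.5, 12.4]
gripper_width: 0.615
```

```bash
python3 mv.py 625.3 77.9 94.5 -2.85
```

```text
t 23.07 pos [626.3  79.6  94.6] jaw -2.85 F [-11.5 -10.5  12.4] M [-1.64  1.58  0.13] w 52.2 down [-0.003 -0.006 -1.   ]
shift [ 0.1 -0.9  1.8] turn 0.0
```

```bash
python3 - <<'E'
from h import *
f=cam('scene'); np.savez('s6.npz',**f); a=cv2.resize(f['img'][165:215,260:315,::-1],None,fx=10,fy=10,interpolation=cv2.INTER_CUBIC)
# project predicted rack (seated pose) & reader features
def proj(P):
    q=(np.array(P)-f['o'])@f['R']; s=np.c_[q[:,0]/-q[:,2],-q[:,1]/-q[:,2]]; r=(s**2).sum(1,keepdims=True); s=s*(1+f['k1']*r); return s*f['fx']+[f['cx'],f['cy']]
t=np.radians(-2.85); R=np.array([[np.cos(t),-np.sin(t)],[np.sin(t),np.cos(t)]])
def rd(x,y,z): return [*(R@[x/1e3,y/1e3]+[.5886,.0437]),z/1e3]
def line(p,q,c,im=a):
    u=((proj([rd(*p),rd(*q)])-[260,165]+.5)*10).astype(int); cv2.line(im,tuple(map(int,u[0])),tuple(map(int,u[1])),c,1); print(p,q,u.tolist())
line((8,0,75),(62,0,75),(0,0,255)); line((8,0,117),(62,0,117),(0,0,255)); line((62,-45,85),(62,66,85),(0,255,0)); line((68,-45,85),(68,66,85),(0,255,0))
line((62,-45,85),(68,-45,85),(0,255,0)); line((8,0,75),(8,0,117),(255,0,0)); line((62,0,85),(62,0,117),(255,0,0)); line((62,0,117),(62,72,117),(255,0,0))
line((85,-95,75),(85,95,75),(0,255,255))
g=cam('top')['img'][150:230,190:290,::-1]
cv2.imwrite('pics/s6.png',np.hstack([a,cv2.resize(g,(250,200),interpolation=cv2.INTER_CUBIC).repeat(1,0) if 0 else cv2.copyMakeBorder(cv2.resize(g,(250,200),interpolation=cv2.INTER_CUBIC),0,300,0,0,0)]))
E
```

```text
(8, 0, 75) (62, 0, 75) [[153, 277], [267, 404]]
(8, 0, 117) (62, 0, 117) [[161, 180], [279, 307]]
(62, -45, 85) (62, 66, 85) [[136, 453], [459, 280]]
(68, -45, 85) (68, 66, 85) [[149, 468], [472, 294]]
(62, -45, 85) (68, -45, 85) [[136, 453], [149, 468]]
(8, 0, 75) (8, 0, 117) [[153, 277], [161, 180]]
(62, 0, 85) (62, 0, 117) [[270, 381], [279, 307]]
(62, 0, 117) (62, 72, 117) [[279, 307], [489, 197]]
(85, -95, 75) (85, 95, 75) [[30, 616], [586, 313]]
```

View pics/s6.png

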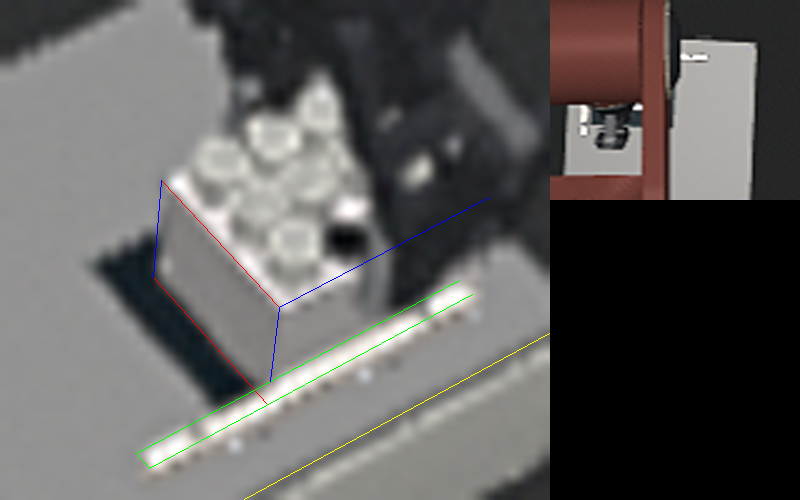

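The seated-pose outline, projected with the calibration, matches the imaged rack to about 1 mm. Its -y face runs along the (162,180)–(267,404) lines and its far face lies on the fence. I'm holding briefly to check it stays put, then handing in.

Call:
play_rows --pt "0 0 0 0 1" --pt "0 0 0 0 1" --pt "0 0 0 0 1" --pt "0 0 0 0 1"

```text
time: 23.68
tool_pos: [0.6263, 0.0796, 0.0946]
tool_rot: [-0.488, -0.51, -0.487, 0.515]
contact_force: [-10.0, -10.7, 11.6]
gripper_width: 0.617
```

```bash
python3 mv.py; python3 -c "
from plant import manip
print(manip.job_done())"; python3 mv.py
```

```text
t 23.68 pos [626.3  79.6  94.6] jaw -2.85 F [-10.  -10.7  11.6] M [-1.61  1.53  0.17] w 52.4 down [-0.004 -0.006 -1.   ]
the job is handed in; nothing more can be done
None
the job is handed in; nothing more can be done
```

The job is done and was handed in at 23.7 s. I laid the vial in the basket and the marker in the pen tray. I then carried the rack upright to the deck, pushed it into the corner and finished still holding it there.

**Last checks:**
- **Fences:** the forces were steady during a short hold, with about 10 N pressing on each fence and 12 N down onto the deck.
- **Rack position:** the outline of the seated rack, projected into the scene view, matched the imaged rack to about 1 mm. The arm blocked the view of the side-fence contact, so that rests on the force and this match.
- **Vial and marker:** each was seen lying in its container after release. I neither saw nor felt any contact with the other things on the bench.

**What disagreed slightly:**
- **Side-fence push:** the tool kept creeping about 1 mm for every 2 mm commanded, ending 1.7 mm past the computed position. I put this down to give in the finger pads, because the height stayed constant.
- **Tilt:** the tool ended tilted about 0.006 rad towards -y.

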